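# Set the budgie's landing perch and hold its cam lever shut

## Task

Swing the clear guard of the landing perch up and over by its tab and lay it gently back against its stop. Then draw the sliding leg out against its spring until the crossbar is in line with the marker peg and, holding it there, squeeze the cam lever flat against the leg. Finish with the leg and the shut lever still gripped together between the fingers at the mark, because the worn clamp does not hold by itself; leave the guard open and the other things on the table where they are.

Things in the scene. Friction and masses are not known exactly. Their poses are not given: they have to be found in the camera images.
- stand: Landing perch: plywood board 340 x 210 x 12 mm, fixed on the table. Origin on the table under the leg's centre line, z up; the leg slides out along -x. Board spans x -160 to 180, y -105 to 105 mm. A wooden housing (x 85 to 180, y -30 to 30, up to z 70) holds the leg's rear; two posts (x 85, y +-62, up to z 98) carry the guard's hinge.
- guard_hinge (a point): Middle of the guard's hinge axis, which runs along the stand's y; at (85, 0, 88) mm of the stand. Does not move.
- guard (a joint): Angle of the clear plastic guard with white edges (100 mm wide, 134 mm from hinge to front edge): 0 = shut, level above the leg; grows as its front edge swings up and back; 1.95 rad = laid back on its stop, a steel bar behind the hinge (20 mm behind, 30 mm above it). The hinge is stiff (0.14 N m friction): it stays where left. Starts at 0 to 0.3.
- guard_tab (a point): Grip point on the guard's white tab: a bar 20 mm wide (along the hinge axis), 8 mm thick, sticking out 46 mm from the middle of the front edge. 164 mm from the hinge axis, 30 mm beyond the front edge, 16 mm from the tab's end. Pinched by its two sides (fingers closing along the stand's y) the tab can turn between the fingers, so the gripper can point down through the whole swing.
- perch_leg (a joint): How far the leg is drawn out, m: 0 = in, at most 0.09, along the stand's -x. Starts at 0. A spring pulls it in with 1.5 N at 0 and 4.2 N at 0.09, plus 0.5 N friction; let go, it slides back in, even with the lever shut.
- crossbar (a point): Middle of the wooden crossbar at the leg's front end: a dowel 12 mm thick, 130 mm long along the stand's y, axis 45 mm above the table, 33 mm above the board; at x -15 mm of the stand when the leg is in. Fingers straddling the leg just behind it (+x side) can draw the leg out by pushing the crossbar to -x.
- leg_grip (a point): Where to squeeze leg and lever together: on the leg, 20 mm behind (+x) and 4 mm to +y of the crossbar's middle, same height; midway between the black rubber cheek on the leg's -y face and the shut lever's outer face (28 mm apart). The leg here is 20 mm wide, 30 mm high, to 78 mm behind the crossbar's axis. Fingers close along the stand's y. Moves with the leg.
- marker: Length mark: slim upright steel peg, 8 mm thick, 56 mm tall, on a 16 mm foot disc, standing on the board in a dark slot near its -y edge, 85 mm from the leg's centre line. Origin: under its foot, on the board; axes as the stand's. The leg is at its mark when the crossbar points straight at the peg seen from above (equal x). Fixed; the crossbar's end stays 16 mm short of it.
- cam_lever (a joint): Angle of the cam lever: 0 = shut, flat along the leg's +y side; up to 0.55 rad = open, free end standing out. Starts at 0.42 to 0.5. It has friction only (0.09 N m, some 3 N at the free end) and stays where left.
- lever_pivot (a point): Black plastic arm of the cam lever, 38 x 8 mm, 24 mm high, riding on the leg's +y side. This point is its upright pivot, 50 mm behind (+x) and 14 mm to +y of the crossbar's middle, same height; the arm reaches 40 mm from there along its own -x, towards the crossbar. Shut, its outer face is 18 mm from the leg's centre line; open, its free end stands about 35 mm from it.
- jar: Bystander: closed glass jar, 72 mm wide, 110 mm tall, loose, beside the board's -y edge. Origin under its centre.
- chew_ring: Bystander: green silicone ring, 40 mm across, 10 mm thick, lying loose on the board near its +y edge. Origin under its centre.
- spoon: Bystander: steel spoon lying loose on the table beside the board's +y edge.
- ladder: Bystander: small wooden bird ladder, 200 x 66 x 12 mm, lying loose on the table. Origin under its centre.
- lamp_base: Bystander: white plastic lamp base with a toggle switch, 110 mm wide, 148 mm tall, loose. Origin under its centre.
- seed_cup: Bystander: white ceramic bowl, 70 mm wide, 35 mm tall, loose. Origin under its centre.

How it is judged:
By the outcome, as a careful person would: the job done as asked, in the order asked, and still so for the second after the job is handed in, while the arm keeps its last pose, push and grip.
It also fails if it takes over 51 s, if anything falls off the work surface, if the arm or the gripper's body presses on something with over 40 N, if the wrist force passes 120 N, or if a joint passes its speed limit or range.

## Robot

A 6-joint arm with a two-finger parallel gripper is mounted at the origin on the work surface. World frame = base frame: x ahead of the robot, y to its left, z up, the work surface at z = 0. Lengths are in mm, angles in rad, forces in N, time in s.
With the tool pointing down it reaches from about 275 to 850 mm from the base axis. Payload 19 kg.
Tool frame: the origin (TCP) lies at the very end of the fingers, on their centre line; the grasp point (between the pads) lies 19 mm behind it; x points along the fingers, y is the direction in which the jaws open and shut, and the axes are right-handed (so a half turn about x gives the same grasp; the last joint's range is limited). The gripper opens to 85 mm and grips with 20 to 120 N. Pads are 22 mm wide; open, the fingers measure 114 mm over their backs; the gripper's body (76 mm by 85 mm) begins 54 mm behind the grasp point. The pads swing forward as they close: fully open they stand 13 mm farther back than shut.
Start: joints at [1.033, 0.15, 1.437, -0, 1.554, -0.134], TCP at [225.927, 528.722, 231.267] pointing down, gripper open.
Joint ranges: [-2.8, 2.8], [-0.68, 2.1], [0.12, 2.68], [-1.39, 4.53], [0.16, 2.79], [-2.81, 2.81]. Speed limits (rad/s): [1.89, 1.89, 2.22, 3.01, 3.01, 3.01].

## Interface

Orientations are given as a unit quaternion [w, x, y, z].
In Python, from station import * gives the robot as it stands. The module is installed in compiled form; this text tells all that it offers.
- The arm moves only by the tool jog_arm, never from a script. Its argument "motion" is a list of rows, each an object of numbers: "grip": the closure, from 0 (fully open) to 1 (shut); "tx", "ty", "tz": the shift along the tool's x, y, z in mm; "wx", "wy", "wz": the turn, a rotation vector about the tool's x, y, z in units of 6 degrees (1.0 is 6 degrees). A call has exactly 5 rows; each row is the pose to reach, as a shift and turn from the pose measured when the call began, along the tool's axes at that moment; what a row does not reach only later rows make up. A row lasts 1/10 s, in which the tool goes at most 50 mm and 8.59 degrees, less where a joint would pass 70% of its speed; a pose out of reach is approached as far as the arm can. A call with a gripper value outside its range is refused whole. The fingers move at their own pace and stop on an object; "force" is the grip in N (left out, the last holds). Time passes only in rows, so rows that repeat a pose let the fingers close, or fill a call up. It gives the time, the measured TCP pose, the force and the opening at its end, in the units of the state.
- sense(): the state, without advancing time (a new reading comes with each control period).
- snapshot(name): name is "side" or "top" or "wrist"; returns a dict with "img" (480x640x3 uint8, blue, green, red), "intrinsics" (3x3 intrinsics, pixels), "R" (3x3) and "t" (3): a world point X has camera coordinates R X + t; the wrist camera has in their place "T_tool_cam" (4x4, takes a point from camera to tool coordinates, whose origin is the TCP and whose axes are the tool frame's). Camera axes: x right, y down, z forward; pixel columns grow to the right and rows downward; lengths in mm; the calibration is good to about 2 mm. A picture is of the moment at which its call begins: read the wrist's pose just before it. There is no depth.
- job_done(): hands the job in, once; it reports no verdict.
The state is a dict: "time_s": time; "qpos": joint angles; "qd": joint speeds; "joint_efforts": joint torques, N m; "tcp_pos": TCP position; "eef_rot": TCP orientation; "contact_force": force on the tool from outside, world axes, zero at the start; "torque": the same for the moment, N m; "gripper_width": finger opening in mm.
Only numpy, scipy, OpenCV 4.12 (cv2) and the standard library are available. Lean on these libraries where they do the work, as an engineer would, in place of code of your own. Each camera call takes 0.05 s, during which the arm holds its last target. There are 200 camera calls.

## Working session

There is one attempt and no reset: what is moved stays moved. The work goes in short steps, Python scripts to look and compute and a tool call to move; the robot and the scene stay as the last step left them, time stands still between calls to the robot, and variables do not carry over. Pictures are saved under pics/ and viewed, about 8 in all and at most 12, crops included, and the job is handed in when it is done.

Besides the shell and the picture viewer there is one more tool, called after "Call:" by a JSON object that holds its "op" and its "data", one argument or row to a line. jog_arm: Moves the arm, as the interface text tells. Its arguments: {"type":"object","properties":{"motion":{"type":"array"},"force":{"type":"number"}},"required":["motion"]}

```bash
mkdir -p pics
cat > h.py <<'E'
from station import *
import numpy as np, cv2
from scipy.spatial.transform import Rotation as Ro
def snap(n):
    s=sense(); c=snapshot(n)
    K=np.array(c["intrinsics"])
    if n=="wrist":
        T=np.array(c["T_tool_cam"]); q=s["eef_rot"]
        W=np.eye(4); W[:3,:3]=Ro.from_quat([q[1],q[2],q[3],q[0]]).as_matrix(); W[:3,3]=s["tcp_pos"]
        M=np.linalg.inv(W@T); R,t=M[:3,:3],M[:3,3]
    else: R,t=np.array(c["R"]),np.array(c["t"])
    return dict(img=np.array(c["img"]),K=K,R=R,t=t)
def ray(c,uv,z):
    d=c["R"].T@np.linalg.inv(c["K"])@np.array([uv[0],uv[1],1.]); o=-c["R"].T@c["t"]
    return o+d*(z-o[2])/d[2]
def proj(c,X):
    p=c["K"]@(c["R"]@np.array(X,float)+c["t"]); return p[:2]/p[2]
def st(): 
    s=sense(); print({k:np.round(s[k],3).tolist() for k in ("time_s","qpos","tcp_pos","eef_rot","contact_force","gripper_width")})
E
python3 - <<'E'
from h import *
import pickle
st()
for n in ("top","side"):
    c=snap(n); cv2.imwrite(f"pics/{n}0.png",c["img"]); pickle.dump(c,open(f"{n}0.pkl","wb"))
    print(n,-c["R"].T@c["t"],c["K"][0,0],c["R"].round(2).tolist())
E
```

```text
{'time_s': 0.0, 'qpos': [1.033, 0.151, 1.438, -0.0, 1.554, -0.134], 'tcp_pos': [225.825, 528.546, 230.675], 'eef_rot': [0.693, 0.141, 0.693, -0.142], 'contact_force': [-0.058, -0.237, -0.928], 'gripper_width': 85.413}
top [ 436.12118948   15.17987722 1327.51554965] 551.0922757570726 [[-0.02, -1.0, -0.01], [-0.99, 0.02, -0.12], [0.12, 0.01, -0.99]]
side [ 523.08257816 -889.56632278  984.12398024] 533.2681533763458 [[1.0, -0.04, 0.01], [-0.02, -0.7, -0.71], [0.04, 0.71, -0.7]]
```

View pics/top0.png

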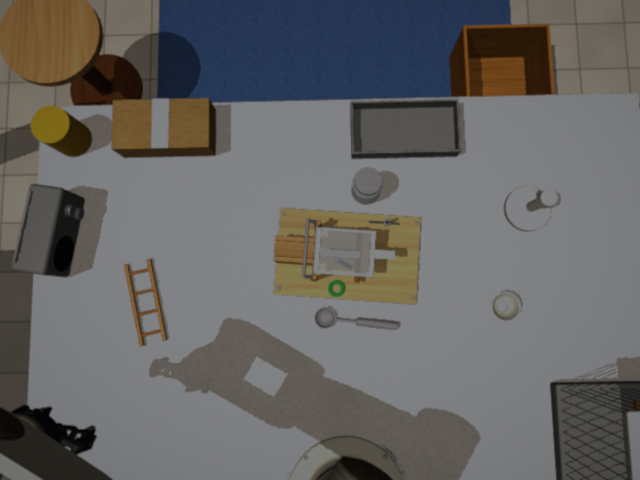

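View pics/side0.png

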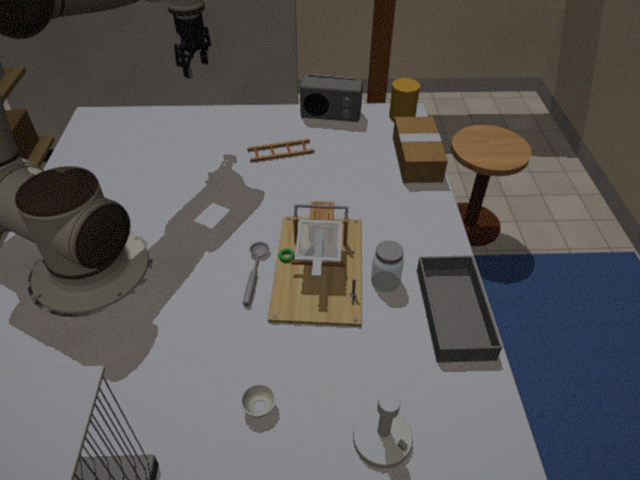

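Top view: board corners at about (280,208), (421,215), (418,304) and (274,297). The tab is near (385,254) and the leg points to image right, which is world -y. Side view: the tab is near (317,267) and the peg near (353,290). Next I'll measure the board and the tab.

Run:
```python
from h import *
import pickle
cs={n:pickle.load(open(n+"0.pkl","rb")) for n in("top","side")}
for n,c in cs.items():
    hsv=cv2.cvtColor(c["img"],cv2.COLOR_BGR2HSV)
    m=cv2.inRange(hsv,(15,60,90),(32,255,255))
    k,l,s,ce=cv2.connectedComponentsWithStats(cv2.morphologyEx(m,cv2.MORPH_CLOSE,np.ones((5,5))))
    box=(270,200,430,310) if n=="top" else (265,195,370,330)
    i=max([i for i in range(1,k) if box[0]<ce[i][0]<box[2] and box[1]<ce[i][1]<box[3]],key=lambda i:s[i][4])
    ct=max(cv2.findContours((l==i).astype(np.uint8),0,2)[0],key=cv2.contourArea)
    P=np.array([ray(c,p[0],12)[:2] for p in cv2.convexHull(ct)],np.float32)
    r=cv2.minAreaRect(P); print(n,r,np.round(cv2.boxPoints(r)).tolist())
t=cs["top"]["img"][200:315,265:430]; s=cs["side"]["img"][195:330,265:375]
cv2.imwrite("pics/z.png",np.hstack([cv2.resize(t,None,fx=3.2,fy=3.2,interpolation=2)[:368],np.zeros((368,2,3),np.uint8)]) if 0 else np.vstack([cv2.copyMakeBorder(cv2.resize(t,None,fx=4,fy=4,interpolation=2),0,0,0,0,0)]))
cv2.imwrite("pics/zs.png",cv2.resize(s,None,fx=4,fy=4,interpolation=2))
```

```text
top ((555.5505981445312, -12.980819702148438), (346.1781921386719, 208.5783233642578), 84.77755737304688) [[436.0, -176.0], [644.0, -195.0], [675.0, 150.0], [467.0, 169.0]]
side ((558.8035888671875, 18.2486572265625), (406.0435791015625, 208.4672393798828), 84.81307220458984) [[437.0, -175.0], [644.0, -193.0], [681.0, 211.0], [473.0, 230.0]]
```

View pics/z.png

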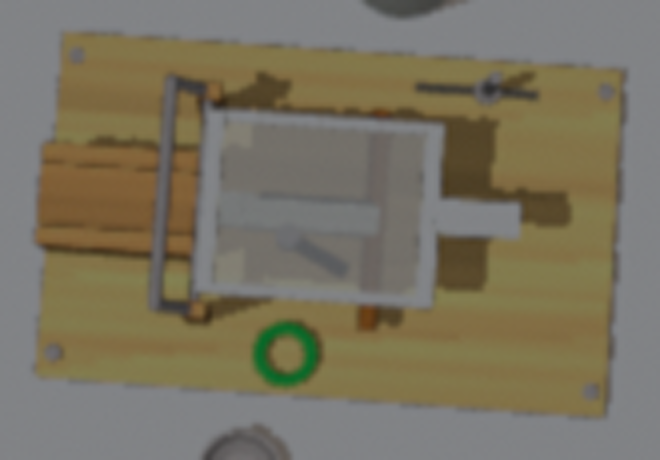

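View pics/zs.png

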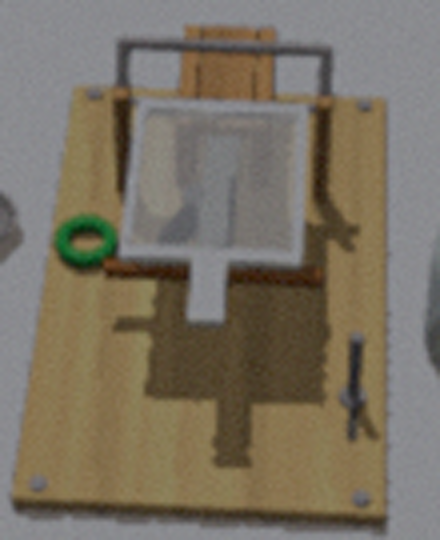

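Zoomed: the guard is nearly shut, with the tab end at about top (395,255) and side (317,275). The peg foot is at about top (387,222) and the lever stands open beneath the guard. Now I'll turn these into positions.

```bash
cat >> h.py <<'E'
u=np.array([0.0896,0.996,0]);u/=np.linalg.norm(u);v=np.array([-u[1],u[0],0]);O=np.array([554.6,-25.,0])
def S2W(p): return O+u*p[0]+v*p[1]+np.array([0,0,p[2]])
def W2S(X): d=np.array(X)-O; return np.array([d@u,d@v,d[2]])
def tri(cs,uvs):
    A=[];b=[]
    for c,uv in zip(cs,uvs):
        d=c["R"].T@np.linalg.inv(c["K"])@np.array([uv[0],uv[1],1.]);d/=np.linalg.norm(d);o=-c["R"].T@c["t"];P=np.eye(3)-np.outer(d,d);A.append(P);b.append(P@o)
    return np.linalg.lstsq(np.vstack(A),np.hstack(b),rcond=None)[0]
E
python3 - <<'E'
from h import *
import pickle
t,s=[pickle.load(open(n+"0.pkl","rb")) for n in("top","side")]
T=lambda a,b:(265+(a+.5)/4-.5,200+(b+.5)/4-.5); S=lambda a,b:(265+(a+.5)/4-.5,195+(b+.5)/4-.5)
for nm,a,b in [("tabend",(520,220),(205,322)),("fcorner+x world",(441,126),(301,262)),("fcorner-",(431,304),(121,258)),("ring",(287,354),(86,241)),("pegtop",(487,78),(356,338)),("pegfoot",(488,92),(352,397)),("scrA",(606,91),(361,497)),("scrB",(591,391),(37,482)),("scrC",(77,54),(364,105)),("scrD",(53,352),(94,94)),("barend-y?",(368,318),(110,268))]:
    X=tri([t,s],[T(*a),S(*b)]); r=[np.linalg.norm(proj(c,X)-q) for c,q in((t,T(*a)),(s,S(*b)))]
    print(nm,X.round(),W2S(X).round(1),np.round(r,1))
for nm,a in [("crossbar end hi y",(368,318)),("slot l",(416,87)),("slot r",(538,96)),("foot",(488,91))]:
    print(nm,W2S(ray(t,T(*a),45 if "bar" in nm else 14)).round(1))
for p in [(145,90,12)]: print(proj(t,S2W(p)))
E
```

```text
tabend [ 546. -120.   96.] [-95.6  -0.4  95.9] [0. 0.]
fcorner+x world [601. -78.  96.] [-48.2 -51.1  96.1] [0.3 0.3]
fcorner- [500. -69.  94.] [-48.9  49.9  93.9] [0. 0.]
ring [477.  12.  22.] [29.5 80.8 22.3] [0.1 0.1]
pegtop [ 632. -107.   64.] [-75.2 -84.6  64.3] [0. 0.]
pegfoot [ 631. -112.   18.] [-80.1 -84.3  17.5] [0.2 0.2]
scrA [ 631. -183.   17.] [-150.5  -89.9   17.2] [0.3 0.3]
scrB [ 451. -167.   18.] [-150.8   90.1   17.8] [0. 0.]
scrC [659. 134.  17.] [168.1 -90.1  16.9] [0. 0.]
scrD [481. 150.  17.] [168.   89.3  16.8] [0. 0.]
barend-y? [494. -36.  49.] [-16.1  59.3  49.3] [0.6 0.6]
crossbar end hi y [-16.   57.7  45. ]
slot l [-37.1 -84.4  14. ]
slot r [-110.5  -84.    14. ]
foot [-80.4 -84.9  14. ]
[287.6863878  288.63714301]
```

```bash
cat >> h.py <<'E'
def go(p,yaw=0,show=True):
    """tool shift/turn to reach TCP at stand point p, pointing down, jaws along stand y (+yaw rad)"""
    s=sense(); q=s["eef_rot"]; R=Ro.from_quat([q[1],q[2],q[3],q[0]]).as_matrix()
    best=None
    for sg in(1,-1):
        x=np.array([0,0,-1.]); y=sg*v; D=np.stack([x,y,np.cross(x,y)],1)
        r=Ro.from_matrix(R.T@D).as_rotvec()
        if best is None or np.linalg.norm(r)<np.linalg.norm(best): best=r
    d=R.T@(S2W(p)-s["tcp_pos"])
    print("go",p,"t",d.round(1),"w(6deg)",(np.degrees(best)/6).round(2),"| now stand",W2S(s["tcp_pos"]).round(1),"F",np.round(s["contact_force"],1),"w",round(s["gripper_width"],1),"t",round(s["time_s"],2))
    return R
E
python3 - <<'E'
from h import *
R=go((-79,0,150)); print(R.round(3)); print((R.T@u).round(3),(R.T@v).round(3))
E
```

```text
go (-79, 0, 150) t [  81.1 -454.9  544.3] w(6deg) [1.2e+01 1.0e-02 1.0e-02] | now stand [521.9 377.1 230.7] F [-0.7  0.1 -0.3] w 85.6 t 0.1
[[-0.001  0.393  0.92 ]
 [-0.001  0.92  -0.393]
 [-1.    -0.001 -0.   ]]
[-0.001  0.951 -0.309] [ 0.    -0.309 -0.951]
```

Call:
{"op": "jog_arm", "data": {
  "motion": [
    {"grip": 0,"tx": 0,"ty": -30,"tz": 36,"wx": 1.2},
    {"grip": 0,"tx": 0,"ty": -60,"tz": 72,"wx": 2.4},
    {"grip": 0,"tx": 0,"ty": -90,"tz": 108,"wx": 3.6},
    {"grip": 0,"tx": 0,"ty": -120,"tz": 144,"wx": 4.8},
    {"grip": 0,"tx": 0,"ty": -150,"tz": 180,"wx": 6}
  ]
}}

```text
schema error: expected keys grip, tx, ty, tz, wx, wy, wz
```

```bash
python3 -c "
from h import *
go((-79,0,200))"
```

```text
go (-79, 0, 200) t [  31.1 -455.   544.2] w(6deg) [1.2e+01 1.0e-02 1.0e-02] | now stand [521.9 377.1 230.7] F [-0.7  0.1 -0.3] w 85.6 t 0.1
```

Call:
{"op": "jog_arm", "data": {
  "motion": [
    {"grip": 0,"tx": 0,"ty": -30,"tz": 36,"wx": 1.2,"wy": 0,"wz": 0},
    {"grip": 0,"tx": 0,"ty": -60,"tz": 72,"wx": 2.4,"wy": 0,"wz": 0},
    {"grip": 0,"tx": 0,"ty": -90,"tz": 108,"wx": 3.6,"wy": 0,"wz": 0},
    {"grip": 0,"tx": 0,"ty": -120,"tz": 144,"wx": 4.8,"wy": 0,"wz": 0},
    {"grip": 0,"tx": 0,"ty": -150,"tz": 180,"wx": 6,"wy": 0,"wz": 0}
  ]
}}

```text
time_s: 0.6
tcp_pos: [332.7, 318.2, 230.7]
eef_rot: [0.614, 0.35, 0.614, -0.351]
contact_force: [1.6, 0.8, 0.1]
gripper_width: 85.6
```

```bash
python3 -c "
from h import *
go((-79,0,200));st()"
```

```text
go (-79, 0, 200) t [ 31.  -29.7 472.5] w(6deg) [5.96 0.01 0.01] | now stand [321.9 251.8 230.7] F [1.6 0.8 0.1] w 85.6 t 0.6
{'time_s': 0.6, 'qpos': [0.596, -0.091, 1.687, -0.001, 1.547, 0.062], 'tcp_pos': [332.68, 318.173, 230.733], 'eef_rot': [0.614, 0.35, 0.614, -0.351], 'contact_force': [1.608, 0.758, 0.091], 'gripper_width': 85.561}
```

Call:
{"op": "jog_arm", "data": {
  "motion": [
    {"grip": 0,"tx": 0,"ty": -3,"tz": 47,"wx": 1.2,"wy": 0,"wz": 0},
    {"grip": 0,"tx": 0,"ty": -6,"tz": 94,"wx": 2.4,"wy": 0,"wz": 0},
    {"grip": 0,"tx": 0,"ty": -9,"tz": 141,"wx": 3.6,"wy": 0,"wz": 0},
    {"grip": 0,"tx": 0,"ty": -12,"tz": 188,"wx": 4.8,"wy": 0,"wz": 0},
    {"grip": 0,"tx": 0,"ty": -15,"tz": 236,"wx": 5.96,"wy": 0,"wz": 0}
  ]
}}

```text
time_s: 1.1
tcp_pos: [440.2, 105.5, 230.8]
eef_rot: [-0.476, -0.523, -0.476, 0.524]
contact_force: [1.5, 0.4, 0.9]
gripper_width: 85.2
```

```bash
python3 -c "
from h import *
go((-79,0,200))"
```

```text
go (-79, 0, 200) t [ 31.  126.8 198. ] w(6deg) [-0.05  0.01  0.  ] | now stand [119.8 125.7 230.8] F [1.5 0.4 0.9] w 85.2 t 1.1
```

Call:
{"op": "jog_arm", "data": {
  "motion": [
    {"grip": 0,"tx": 6,"ty": 25,"tz": 40,"wx": 0,"wy": 0,"wz": 0},
    {"grip": 0,"tx": 12,"ty": 50,"tz": 80,"wx": 0,"wy": 0,"wz": 0},
    {"grip": 0,"tx": 18,"ty": 76,"tz": 120,"wx": 0,"wy": 0,"wz": 0},
    {"grip": 0,"tx": 25,"ty": 102,"tz": 160,"wx": 0,"wy": 0,"wz": 0},
    {"grip": 0,"tx": 31,"ty": 127,"tz": 198,"wx": -0.05,"wy": 0,"wz": 0}
  ]
}}

```text
time_s: 1.6
tcp_pos: [548.1, -105.8, 199.4]
eef_rot: [-0.477, -0.522, -0.477, 0.523]
contact_force: [0.5, 1.1, 0.5]
gripper_width: 85.3
```

```bash
python3 -c "
from h import *
import pickle
go((-79,0,120))
c=snap('wrist'); pickle.dump(c,open('w1.pkl','wb')); cv2.imwrite('pics/w1.png',c['img'])
for p in [(-95,0,92),(-79,0,92),(-49,50,90),(-49,-50,90),(-79,-85,68),(-79,-85,14),(-150,90,17)]: print(p,proj(c,S2W(p)).round())"
```

```text
go (-79, 0, 120) t [79.4 -0.7 -2.1] w(6deg) [-0.01  0.01  0.01] | now stand [-81.1  -0.8 199.4] F [0.5 1.1 0.5] w 85.3 t 1.6
(-95, 0, 92) [319. 263.]
(-79, 0, 92) [319. 242.]
(-49, 50, 90) [244. 198.]
(-49, -50, 90) [395. 198.]
(-79, -85, 68) [434. 231.]
(-79, -85, 14) [417. 214.]
(-150, 90, 17) [223. 289.]
```

View pics/w1.png

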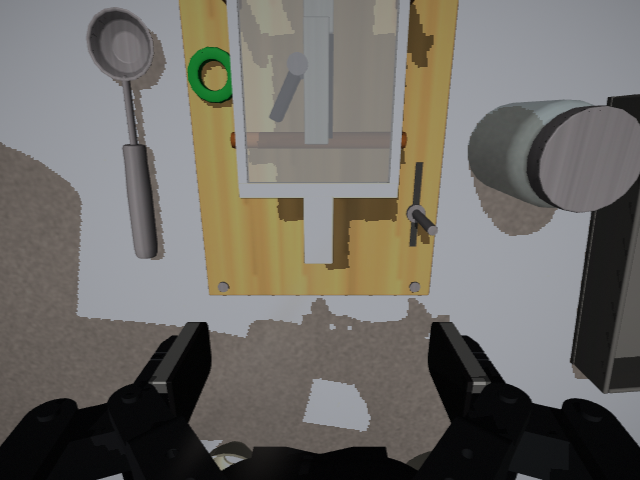

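Wrist view: the tab end is at (318,264), the front edge at row 197 and the peg foot at (415,213). All agree with my frame to about 1–2 px. I'll descend on the tab.

Call:
{"op": "jog_arm", "data": {
  "motion": [
    {"grip": 0,"tx": 30,"ty": 0,"tz": -1,"wx": 0,"wy": 0,"wz": 0},
    {"grip": 0,"tx": 65,"ty": -1,"tz": -2,"wx": 0,"wy": 0,"wz": 0},
    {"grip": 0,"tx": 95,"ty": -1,"tz": -2,"wx": 0,"wy": 0,"wz": 0},
    {"grip": 0.3,"tx": 120,"ty": -1,"tz": -2,"wx": 0,"wy": 0,"wz": 0},
    {"grip": 0.5,"tx": 128,"ty": -1,"tz": -2,"wx": 0,"wy": 0,"wz": 0}
  ],
  "force": 30
}}

```text
time_s: 2.15
tcp_pos: [547.5, -108.4, 66.9]
eef_rot: [-0.475, -0.521, -0.478, 0.524]
contact_force: [0.3, -0.5, -0.0]
gripper_width: 59.0
```

Call:
{"op": "jog_arm", "data": {
  "motion": [
    {"grip": 0.9,"tx": 0,"ty": 0,"tz": 0,"wx": 0,"wy": 0,"wz": 0},
    {"grip": 0.9,"tx": 0,"ty": 0,"tz": 0,"wx": 0,"wy": 0,"wz": 0},
    {"grip": 0.9,"tx": 0,"ty": 0,"tz": 0,"wx": 0,"wy": 0,"wz": 0},
    {"grip": 0.9,"tx": 0,"ty": 0,"tz": 0,"wx": 0,"wy": 0,"wz": 0},
    {"grip": 0.9,"tx": 0,"ty": 0,"tz": 0,"wx": 0,"wy": 0,"wz": 0}
  ],
  "force": 30
}}

```text
time_s: 2.65
tcp_pos: [547.2, -108.5, 67.9]
eef_rot: [-0.475, -0.521, -0.478, 0.524]
contact_force: [-6.5, 0.1, -1.1]
gripper_width: 19.2
```

```bash
python3 -c "
from h import *
go((-79,0,72))
for n in ('side','wrist'): cv2.imwrite(f'pics/{n}2.png',snap(n)['img'])
a=cv2.imread('pics/side2.png')[130:330,240:400];b=cv2.imread('pics/wrist2.png')
cv2.imwrite('pics/c2.png',np.hstack([cv2.resize(a,(384,480)),cv2.resize(b[:,100:540],(400,436),interpolation=3) if 0 else b[:,130:530]]))"
```

```text
go (-79, 0, 72) t [-4.1 -0.1 -4.9] w(6deg) [-0.03  0.02  0.06] | now stand [-83.9  -0.1  67.9] F [-6.5  0.1 -1.1] w 19.2 t 2.65
```

View pics/c2.png

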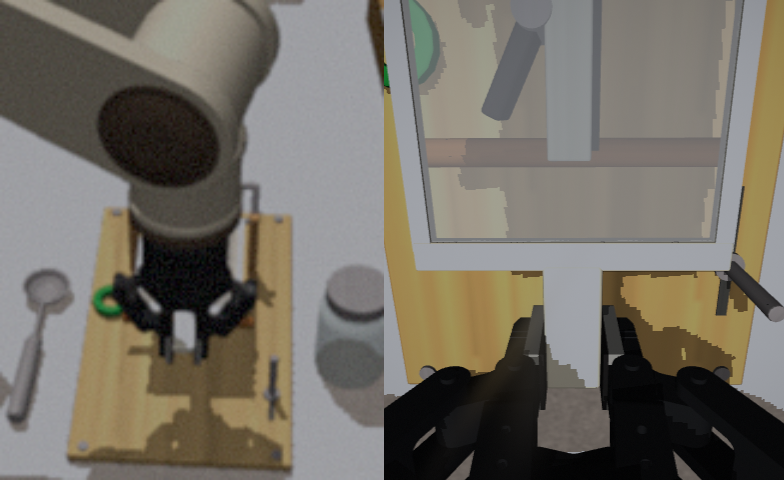

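The tab is gripped at a width of 19.2, about 5 mm further out than planned. The radius is therefore about 169 mm, and I'll swing on that arc.

```bash
cat >> h.py <<'E'
def arc(ths,r=169,zo=-20.5,yo=0):
    s=sense(); q=s["eef_rot"]; R=Ro.from_quat([q[1],q[2],q[3],q[0]]).as_matrix(); p=W2S(s["tcp_pos"])
    th=np.arctan2(p[2]-zo-88,85-p[0]); print("theta now",round(th,3),"r",round(np.hypot(p[2]-zo-88,85-p[0]),1),"F",np.round(s["contact_force"],1),"w",round(s["gripper_width"],1),"t",round(s["time_s"],2))
    for t in ths: print(t,(R.T@(S2W((85-r*np.cos(t),yo,88+r*np.sin(t)+zo))-s["tcp_pos"])).round(1))
E
python3 -c "
from h import *
arc([.08,.16,.24,.32,.4])"
```

```text
theta now 0.002 r 168.8 F [-6.6 -0.1 -1.9] w 19.4 t 2.75
0.08 [-13.2  -0.2  -0.4]
0.16 [-26.6  -0.2  -2. ]
0.24 [-39.8  -0.3  -4.6]
0.32 [-52.8  -0.4  -8.3]
0.4 [-65.5  -0.5 -13.1]
```

Call:
{"op": "jog_arm", "data": {
  "motion": [
    {"grip": 0.9,"tx": -13,"ty": -0.5,"tz": -0.5,"wx": 0,"wy": 0,"wz": 0},
    {"grip": 0.9,"tx": -26.5,"ty": -1,"tz": -2,"wx": 0,"wy": 0,"wz": 0},
    {"grip": 0.9,"tx": -40,"ty": -1,"tz": -4.6,"wx": 0,"wy": 0,"wz": 0},
    {"grip": 0.9,"tx": -53,"ty": -1,"tz": -8.3,"wx": 0,"wy": 0,"wz": 0},
    {"grip": 0.9,"tx": -65.5,"ty": -1,"tz": -13,"wx": 0,"wy": 0,"wz": 0}
  ]
}}

```text
time_s: 3.25
tcp_pos: [548.1, -95.1, 135.0]
eef_rot: [-0.476, -0.521, -0.477, 0.524]
contact_force: [4.0, 1.2, -4.4]
gripper_width: 19.6
```

```bash
python3 -c "
from h import *
arc([.48,.56,.64,.72,.8]);st()"
```

```text
theta now 0.41 r 169.5 F [ 4.   1.2 -4.4] w 19.6 t 3.25
0.48 [-10.6   0.2  -5.5]
0.56 [-22.3   0.1 -12.2]
0.64 [-33.5   0.  -19.8]
0.72 [-44.   -0.1 -28.3]
0.8 [-53.8  -0.1 -37.6]
{'time_s': 3.25, 'qpos': [-0.309, 0.166, 1.617, -0.003, 1.363, -0.216], 'tcp_pos': [548.052, -95.142, 134.986], 'eef_rot': [-0.476, -0.521, -0.477, 0.524], 'contact_force': [4.049, 1.195, -4.445], 'gripper_width': 19.609}
```

Call:
{"op": "jog_arm", "data": {
  "motion": [
    {"grip": 0.9,"tx": -10.6,"ty": 0.3,"tz": -5.5,"wx": 0,"wy": 0,"wz": 0},
    {"grip": 0.9,"tx": -22.3,"ty": 0.3,"tz": -12.2,"wx": 0,"wy": 0,"wz": 0},
    {"grip": 0.9,"tx": -33.5,"ty": 0.3,"tz": -19.8,"wx": 0,"wy": 0,"wz": 0},
    {"grip": 0.9,"tx": -44,"ty": 0.3,"tz": -28.3,"wx": 0,"wy": 0,"wz": 0},
    {"grip": 0.9,"tx": -54,"ty": 0.3,"tz": -37.6,"wx": 0,"wy": 0,"wz": 0}
  ]
}}

```text
time_s: 3.75
tcp_pos: [551.7, -56.9, 189.5]
eef_rot: [-0.475, -0.521, -0.478, 0.525]
contact_force: [-5.6, 1.3, -5.0]
gripper_width: 19.2
```

```bash
python3 -c "
from h import *
arc([.88,.96,1.04,1.12,1.2])"
```

```text
theta now 0.806 r 169.0 F [-5.6  1.3 -5. ] w 19.2 t 3.75
0.88 [-8.3 -0.1 -9.3]
0.96 [-16.5  -0.2 -20. ]
1.04 [-23.8  -0.2 -31.4]
1.12 [-30.2  -0.3 -43.3]
1.2 [-35.6  -0.4 -55.7]
```

Call:
{"op": "jog_arm", "data": {
  "motion": [
    {"grip": 0.9,"tx": -8.3,"ty": -0.4,"tz": -9.3,"wx": 0,"wy": 0,"wz": 0},
    {"grip": 0.9,"tx": -16.5,"ty": -0.5,"tz": -20,"wx": 0,"wy": 0,"wz": 0},
    {"grip": 0.9,"tx": -23.8,"ty": -0.5,"tz": -31.4,"wx": 0,"wy": 0,"wz": 0},
    {"grip": 0.9,"tx": -30.2,"ty": -0.6,"tz": -43.3,"wx": 0,"wy": 0,"wz": 0},
    {"grip": 0.9,"tx": -35.6,"ty": -0.6,"tz": -55.7,"wx": 0,"wy": 0,"wz": 0}
  ]
}}

```text
time_s: 4.25
tcp_pos: [556.7, -0.4, 225.7]
eef_rot: [-0.475, -0.521, -0.477, 0.525]
contact_force: [1.1, -1.8, -4.0]
gripper_width: 19.7
```

```bash
python3 -c "
from h import *
arc([1.28,1.36,1.43,1.5,1.57])"
```

```text
theta now 1.207 r 169.3 F [ 1.1 -1.8 -4. ] w 19.7 t 4.25
1.28 [ -3.8   0.  -11.8]
1.36 [ -7.2  -0.  -24.9]
1.43 [ -9.2  -0.1 -36.6]
1.5 [-10.5  -0.1 -48.3]
1.57 [-11.   -0.1 -60.1]
```

Call:
{"op": "jog_arm", "data": {
  "motion": [
    {"grip": 0.9,"tx": -3.8,"ty": 0,"tz": -11.8,"wx": 0,"wy": 0,"wz": 0},
    {"grip": 0.9,"tx": -7.2,"ty": 0,"tz": -24.9,"wx": 0,"wy": 0,"wz": 0},
    {"grip": 0.9,"tx": -9.2,"ty": 0,"tz": -36.6,"wx": 0,"wy": 0,"wz": 0},
    {"grip": 0.9,"tx": -10.5,"ty": 0,"tz": -48.3,"wx": 0,"wy": 0,"wz": 0},
    {"grip": 0.9,"tx": -11,"ty": 0,"tz": -60,"wx": 0,"wy": 0,"wz": 0}
  ]
}}

```text
time_s: 4.75
tcp_pos: [562.3, 60.4, 236.6]
eef_rot: [-0.475, -0.521, -0.477, 0.525]
contact_force: [-1.9, -2.5, -0.5]
gripper_width: 19.3
```

```bash
python3 -c "
from h import *
arc([1.62,1.68,1.74,1.79,1.83])"
```

```text
theta now 1.575 r 169.1 F [-1.9 -2.5 -0.5] w 19.3 t 4.75
1.62 [ 0.3 -0.  -7.6]
1.68 [  1.1  -0.1 -17.7]
1.74 [  2.4  -0.1 -27.7]
1.79 [  4.1  -0.1 -36. ]
1.83 [  5.6  -0.1 -42.6]
```

Call:
{"op": "jog_arm", "data": {
  "motion": [
    {"grip": 0.9,"tx": 0.3,"ty": 0,"tz": -8,"wx": 0,"wy": 0,"wz": 0},
    {"grip": 0.9,"tx": 1.1,"ty": 0,"tz": -18,"wx": 0,"wy": 0,"wz": 0},
    {"grip": 0.9,"tx": 2.4,"ty": 0,"tz": -28,"wx": 0,"wy": 0,"wz": 0},
    {"grip": 0.9,"tx": 4.1,"ty": 0,"tz": -36,"wx": 0,"wy": 0,"wz": 0},
    {"grip": 0.9,"tx": 5.5,"ty": 0,"tz": -42,"wx": 0,"wy": 0,"wz": 0}
  ]
}}

```text
time_s: 5.25
tcp_pos: [566.2, 103.0, 230.9]
eef_rot: [-0.475, -0.52, -0.477, 0.525]
contact_force: [-3.0, -1.3, 3.6]
gripper_width: 19.5
```

```bash
python3 -c "
from h import *
arc([1.85,1.87,1.89,1.90,1.91,1.93,1.95])"
```

```text
theta now 1.831 r 169.1 F [-3.  -1.3  3.6] w 19.5 t 5.25
1.85 [ 0.9 -0.1 -3.1]
1.87 [ 1.9 -0.1 -6.3]
1.89 [ 2.9 -0.1 -9.6]
1.9 [  3.4  -0.1 -11.2]
1.91 [  4.   -0.1 -12.8]
1.93 [  5.1  -0.1 -15.9]
1.95 [  6.3  -0.1 -19.1]
```

Call:
{"op": "jog_arm", "data": {
  "motion": [
    {"grip": 0.9,"tx": 0.9,"ty": 0,"tz": -3,"wx": 0,"wy": 0,"wz": 0},
    {"grip": 0.9,"tx": 1.9,"ty": 0,"tz": -6,"wx": 0,"wy": 0,"wz": 0},
    {"grip": 0.9,"tx": 2.9,"ty": 0,"tz": -9,"wx": 0,"wy": 0,"wz": 0},
    {"grip": 0.9,"tx": 3.4,"ty": 0,"tz": -11,"wx": 0,"wy": 0,"wz": 0},
    {"grip": 0.9,"tx": 4,"ty": 0,"tz": -12.5,"wx": 0,"wy": 0,"wz": 0}
  ]
}}

```text
time_s: 5.75
tcp_pos: [567.3, 115.5, 226.9]
eef_rot: [-0.475, -0.521, -0.477, 0.524]
contact_force: [-2.5, -1.2, 4.9]
gripper_width: 19.6
```

```bash
python3 -c "
from h import *
arc([1.92,1.93,1.94,1.95,1.96,1.97,1.98])"
```

```text
theta now 1.909 r 169.0 F [-2.5 -1.2  4.9] w 19.6 t 5.75
1.92 [ 0.6 -0.1 -1.8]
1.93 [ 1.2 -0.1 -3.4]
1.94 [ 1.8 -0.1 -4.9]
1.95 [ 2.4 -0.1 -6.5]
1.96 [ 3.  -0.1 -8.1]
1.97 [ 3.7 -0.1 -9.6]
1.98 [  4.3  -0.1 -11.2]
```

Call:
{"op": "jog_arm", "data": {
  "motion": [
    {"grip": 0.9,"tx": 0.5,"ty": 0,"tz": -1.5,"wx": 0,"wy": 0,"wz": 0},
    {"grip": 0.9,"tx": 1,"ty": 0,"tz": -3,"wx": 0,"wy": 0,"wz": 0},
    {"grip": 0.9,"tx": 1.5,"ty": 0,"tz": -4,"wx": 0,"wy": 0,"wz": 0},
    {"grip": 0.9,"tx": 2,"ty": 0,"tz": -5.2,"wx": 0,"wy": 0,"wz": 0},
    {"grip": 0.9,"tx": 2.4,"ty": 0,"tz": -6.5,"wx": 0,"wy": 0,"wz": 0}
  ]
}}

```text
time_s: 6.25
tcp_pos: [567.9, 122.0, 224.4]
eef_rot: [-0.475, -0.521, -0.477, 0.524]
contact_force: [-2.7, 0.3, 3.0]
gripper_width: 19.1
```

```bash
python3 -c "
from h import *
arc([1.95,1.96,1.97,1.98,1.99])
c=snap('side');a=c['img'][100:330,240:400]
w=snap('wrist')['img'][:,130:530]
cv2.imwrite('pics/c3.png',np.hstack([cv2.resize(a,(334,480)),w]))"
```

```text
theta now 1.95 r 169.0 F [-2.7  0.3  3. ] w 19.1 t 6.25
1.95 [-0.1 -0.1  0. ]
1.96 [ 0.6 -0.1 -1.5]
1.97 [ 1.2 -0.1 -3.1]
1.98 [ 1.9 -0.1 -4.6]
1.99 [ 2.6 -0.1 -6.2]
```

View pics/c3.png

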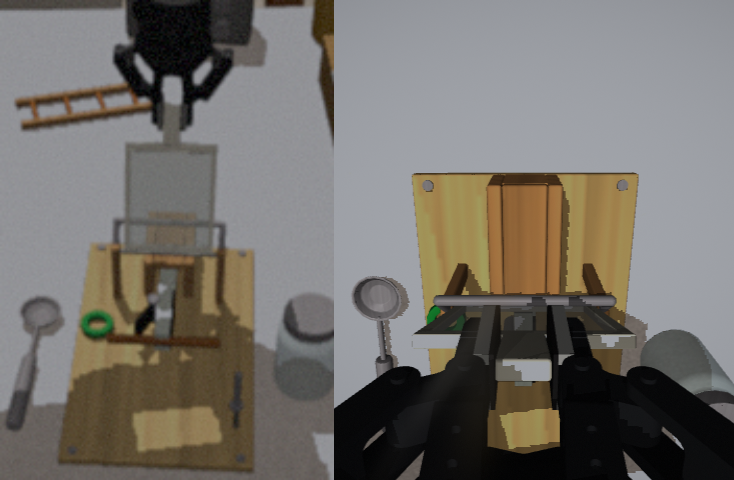

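The side view shows the guard raised and almost on the bar. There is no stop contact in the force reading yet, so I'll creep on.

Call:
{"op": "jog_arm", "data": {
  "motion": [
    {"grip": 0.9,"tx": 0.4,"ty": -0.2,"tz": -1,"wx": 0,"wy": 0,"wz": 0},
    {"grip": 0.9,"tx": 0.8,"ty": -0.2,"tz": -2,"wx": 0,"wy": 0,"wz": 0},
    {"grip": 0.9,"tx": 1.2,"ty": -0.2,"tz": -3,"wx": 0,"wy": 0,"wz": 0},
    {"grip": 0.9,"tx": 1.6,"ty": -0.2,"tz": -4,"wx": 0,"wy": 0,"wz": 0},
    {"grip": 0.9,"tx": 2,"ty": -0.2,"tz": -5,"wx": 0,"wy": 0,"wz": 0}
  ]
}}

```text
time_s: 6.85
tcp_pos: [568.2, 125.6, 223.0]
eef_rot: [-0.476, -0.52, -0.476, 0.525]
contact_force: [-5.6, -19.3, 11.2]
gripper_width: 19.2
```

```bash
python3 -c "
from h import *
arc([1.95,1.97,1.98,1.99])"
```

```text
theta now 1.974 r 169.0 F [ -5.6 -19.3  11.2] w 19.2 t 6.85
1.95 [-1.5 -0.1  3.7]
1.97 [-0.2 -0.1  0.6]
1.98 [ 0.4 -0.1 -1. ]
1.99 [ 1.1 -0.1 -2.6]
```

The stop is reached, with 19 N on the tool. I'll ease off slightly and release.

Call:
{"op": "jog_arm", "data": {
  "motion": [
    {"grip": 0.9,"tx": 0,"ty": 0,"tz": 0.5,"wx": 0,"wy": 0,"wz": 0},
    {"grip": 0.9,"tx": 0,"ty": 0,"tz": 0.5,"wx": 0,"wy": 0,"wz": 0},
    {"grip": 0.5,"tx": 0,"ty": 0,"tz": 0.5,"wx": 0,"wy": 0,"wz": 0},
    {"grip": 0.2,"tx": 0,"ty": 0,"tz": 0.5,"wx": 0,"wy": 0,"wz": 0},
    {"grip": 0.2,"tx": 0,"ty": 0,"tz": 0.5,"wx": 0,"wy": 0,"wz": 0}
  ]
}}

```text
time_s: 7.35
tcp_pos: [568.2, 125.3, 222.6]
eef_rot: [-0.476, -0.52, -0.477, 0.525]
contact_force: [0.9, -0.6, 0.3]
gripper_width: 62.4
```

Call:
{"op": "jog_arm", "data": {
  "motion": [
    {"grip": 0,"tx": -15,"ty": 0,"tz": 0,"wx": 0,"wy": 0,"wz": 0},
    {"grip": 0,"tx": -40,"ty": 0,"tz": 0,"wx": 0,"wy": 0,"wz": 0},
    {"grip": 0,"tx": -70,"ty": 0,"tz": 0,"wx": 0,"wy": 0,"wz": 0},
    {"grip": 0,"tx": -80,"ty": 0,"tz": 30,"wx": 0,"wy": 0,"wz": 0},
    {"grip": 0,"tx": -80,"ty": 0,"tz": 70,"wx": 0,"wy": 0,"wz": 0}
  ]
}}

```text
time_s: 7.85
tcp_pos: [562.6, 56.3, 306.0]
eef_rot: [-0.477, -0.52, -0.476, 0.524]
contact_force: [0.9, -0.4, -1.3]
gripper_width: 85.4
```

```bash
python3 -c "
from h import *
go((7,4,200));st()"
```

```text
go (7, 4, 200) t [106.3  -4.4  74.2] w(6deg) [-0.01  0.04  0.02] | now stand [ 81.7  -0.7 306. ] F [ 0.9 -0.4 -1.3] w 85.4 t 7.85
{'time_s': 7.85, 'qpos': [-0.034, 0.119, 1.324, -0.004, 1.701, 0.056], 'tcp_pos': [562.575, 56.272, 305.974], 'eef_rot': [-0.477, -0.52, -0.476, 0.524], 'contact_force': [0.854, -0.42, -1.259], 'gripper_width': 85.369}
```

Call:
{"op": "jog_arm", "data": {
  "motion": [
    {"grip": 0,"tx": 0,"ty": -1,"tz": 40,"wx": 0,"wy": 0,"wz": 0},
    {"grip": 0,"tx": 20,"ty": -2,"tz": 80,"wx": 0,"wy": 0,"wz": 0},
    {"grip": 0,"tx": 50,"ty": -3,"tz": 120,"wx": 0,"wy": 0,"wz": 0},
    {"grip": 0,"tx": 80,"ty": -4,"tz": 160,"wx": 0,"wy": 0,"wz": 0},
    {"grip": 0,"tx": 105,"ty": -4,"tz": 160,"wx": 0,"wy": 0,"wz": 0}
  ]
}}

```text
time_s: 8.35
tcp_pos: [543.2, -107.0, 201.2]
eef_rot: [-0.477, -0.521, -0.475, 0.525]
contact_force: [0.3, 1.2, 0.4]
gripper_width: 85.4
```

```bash
python3 -c "
from h import *
import pickle
go((7,4,200))
c=snap('wrist'); pickle.dump(c,open('w4.pkl','wb')); cv2.imwrite('pics/w4.png',c['img'])
for p in [(-15,-65,51),(-15,65,51),(-79,-85,68),(-79,-85,14),(-150,90,17),(35,14,57),(5,4,60)]: print(p,proj(c,S2W(p)).round())
s=snap('side');t=snap('top');pickle.dump((t,s),open('ts4.pkl','wb'))
"
```

```text
go (7, 4, 200) t [  0.7  -0.4 -89.7] w(6deg) [-0.04  0.05  0.02] | now stand [-82.7   4.  201.2] F [0.3 1.2 0.4] w 85.4 t 8.35
(-15, -65, 51) [415. 137.]
(-15, 65, 51) [237. 138.]
(-79, -85, 68) [440. 228.]
(-79, -85, 14) [422. 210.]
(-150, 90, 17) [229. 286.]
(35, 14, 57) [305.  61.]
(5, 4, 60) [320. 108.]
```

View pics/w4.png

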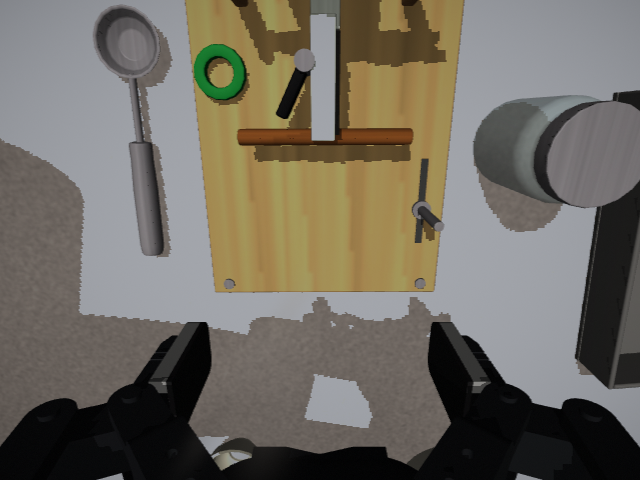

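Wrist view: crossbar row 137 (as predicted), lever open with its free end at (283,113), peg foot at (421,210), peg top at (437,226). Next is a precise measurement of the peg relative to the crossbar.

Run:
```python
from h import *
import pickle
c=pickle.load(open('w4.pkl','rb')); im=c['img']
hsv=cv2.cvtColor(im,cv2.COLOR_BGR2HSV)
m=cv2.inRange(hsv,(4,150,60),(14,255,255)); ys,xs=np.nonzero(m[115:160,230:420])
xs+=230;ys+=115
cen=[(x,(ys[xs==x].min()+ys[xs==x].max())/2) for x in list(range(245,300))+list(range(350,405))]
P=np.array([W2S(ray(c,p,45)) for p in cen]); print("crossbar x at z45: left/right",P[:50,0].mean().round(2),P[-50:,0].mean().round(2),"y range",W2S(ray(c,(xs.min(),137),45))[1].round(1),W2S(ray(c,(xs.max(),137),45))[1].round(1))
# peg
cr=im[195:240,405:450].copy(); 
cv2.imwrite('pics/peg.png',cv2.resize(cr,None,fx=12,fy=12,interpolation=0))
for z,uv in((14,(421,210)),(68,(437.5,226))): print(z,W2S(ray(c,uv,z)).round(1))
t,s=pickle.load(open('ts4.pkl','rb'))
cv2.imwrite('pics/side4.png',cv2.resize(s['img'][150:330,240:400],None,fx=3,fy=3))
```

```text
crossbar x at z45: left/right -14.07 -14.57 y range 65.6 -64.3
14 [-78.8 -83.9  14. ]
68 [-77.8 -82.7  68. ]
```

View pics/peg.png

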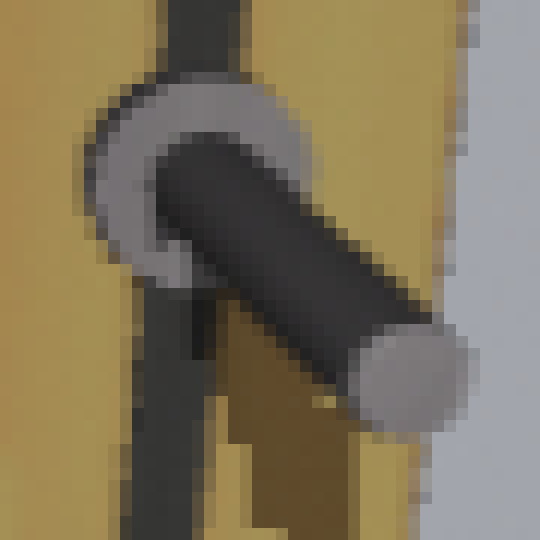

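The peg is at stand x≈-78.2, so the leg must draw about 63.5 mm. I'll position above, straddling the leg behind the crossbar.

Call:
{"op": "jog_arm", "data": {
  "motion": [
    {"grip": 0,"tx": 0,"ty": 0,"tz": -35,"wx": 0,"wy": 0,"wz": 0},
    {"grip": 0,"tx": 0,"ty": 0,"tz": -70,"wx": 0,"wy": 0,"wz": 0},
    {"grip": 0,"tx": 30,"ty": 0,"tz": -92,"wx": 0,"wy": 0.05,"wz": 0},
    {"grip": 0,"tx": 70,"ty": 0,"tz": -92,"wx": 0,"wy": 0.05,"wz": 0},
    {"grip": 0,"tx": 100,"ty": 0,"tz": -92,"wx": 0,"wy": 0.05,"wz": 0}
  ]
}}

```text
time_s: 9.0
tcp_pos: [552.4, -10.1, 102.2]
eef_rot: [0.477, 0.522, 0.478, -0.521]
contact_force: [0.0, -0.6, -0.7]
gripper_width: 85.3
```

```bash
python3 -c "
from h import *
go((10,4,24))"
```

```text
go (10, 4, 24) t [78.2 -0.4  4.8] w(6deg) [ 0.01 -0.02  0.01] | now stand [ 14.7   3.5 102.2] F [ 0.  -0.6 -0.7] w 85.3 t 9.0
```

Call:
{"op": "jog_arm", "data": {
  "motion": [
    {"grip": 0,"tx": 10,"ty": -0.5,"tz": 4,"wx": 0,"wy": 0,"wz": 0},
    {"grip": 0,"tx": 20,"ty": -0.5,"tz": 4,"wx": 0,"wy": 0,"wz": 0},
    {"grip": 0,"tx": 30,"ty": -0.5,"tz": 4,"wx": 0,"wy": 0,"wz": 0},
    {"grip": 0,"tx": 38,"ty": -0.5,"tz": 4,"wx": 0,"wy": 0,"wz": 0},
    {"grip": 0,"tx": 38,"ty": -0.5,"tz": 4,"wx": 0,"wy": 0,"wz": 0}
  ]
}}

```text
time_s: 9.5
tcp_pos: [551.4, -14.0, 63.9]
eef_rot: [-0.477, -0.522, -0.478, 0.522]
contact_force: [-0.1, 0.0, 0.1]
gripper_width: 85.5
```

```bash
python3 -c "
from h import *
go((10,4,24))
c=snap('wrist')
cv2.imwrite('pics/w5.png',c['img'])"
```

```text
go (10, 4, 24) t [39.9  0.3  0.8] w(6deg) [ 0.01 -0.02  0.02] | now stand [10.7  4.2 63.9] F [-0.1  0.   0.1] w 85.5 t 9.5
```

View pics/w5.png

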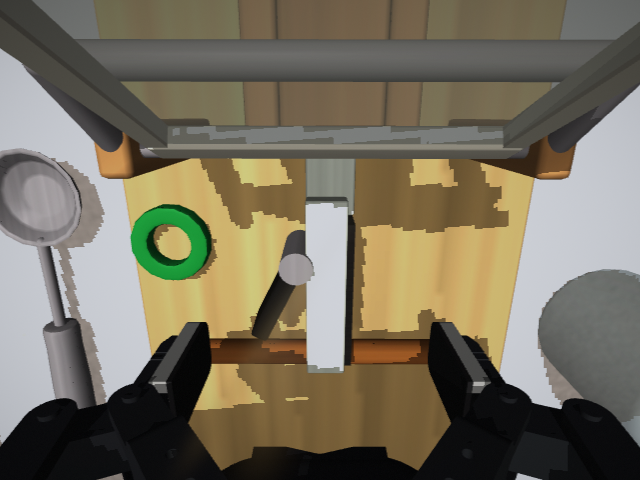

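The fingers straddle the leg. The lever end (262,335) lies well inside the left finger (208,340), and the guard rests on its bar. I'll descend.

Call:
{"op": "jog_arm", "data": {
  "motion": [
    {"grip": 0,"tx": 8,"ty": 0,"tz": 0.5,"wx": 0,"wy": 0,"wz": 0},
    {"grip": 0,"tx": 16,"ty": 0,"tz": 0.5,"wx": 0,"wy": 0,"wz": 0},
    {"grip": 0,"tx": 25,"ty": 0,"tz": 0.5,"wx": 0,"wy": 0,"wz": 0},
    {"grip": 0,"tx": 34,"ty": 0,"tz": 0.5,"wx": 0,"wy": 0,"wz": 0},
    {"grip": 0,"tx": 40,"ty": 0,"tz": 0.5,"wx": 0,"wy": 0,"wz": 0}
  ]
}}

```text
time_s: 10.05
tcp_pos: [551.1, -14.4, 23.2]
eef_rot: [-0.476, -0.521, -0.478, 0.522]
contact_force: [-0.3, 1.2, 0.4]
gripper_width: 85.2
```

```bash
python3 -c "
from h import *
go((-10,4,24))"
```

```text
go (-10, 4, 24) t [-0.8  0.4 20.2] w(6deg) [ 0.01 -0.02  0.02] | now stand [10.2  4.4 23.2] F [-0.3  1.2  0.4] w 85.2 t 10.05
```

Free of contact. Now I'll draw out, 40 mm first.

Call:
{"op": "jog_arm", "data": {
  "motion": [
    {"grip": 0,"tx": -0.5,"ty": 0,"tz": 5,"wx": 0,"wy": 0,"wz": 0},
    {"grip": 0,"tx": -0.5,"ty": 0,"tz": 12,"wx": 0,"wy": 0,"wz": 0},
    {"grip": 0,"tx": -0.5,"ty": 0.3,"tz": 20,"wx": 0,"wy": 0,"wz": 0},
    {"grip": 0,"tx": -0.5,"ty": 0.3,"tz": 30,"wx": 0,"wy": 0,"wz": 0},
    {"grip": 0,"tx": -0.5,"ty": 0.4,"tz": 40,"wx": 0,"wy": 0,"wz": 0}
  ]
}}

```text
time_s: 10.55
tcp_pos: [547.8, -55.2, 23.8]
eef_rot: [-0.476, -0.522, -0.478, 0.522]
contact_force: [-2.2, 3.9, -1.0]
gripper_width: 85.5
```

```bash
cat > bar.py <<'E'
from h import *
import sys
def bar(name,save=None):
    c=snap(name); im=c['img']; hsv=cv2.cvtColor(im,cv2.COLOR_BGR2HSV)
    m=cv2.inRange(hsv,(3,130,40),(14,255,255))
    if save: cv2.imwrite(save,im)
    k,l,s,ce=cv2.connectedComponentsWithStats(m)
    for i in range(1,k):
        if s[i][4]>25:
            X=W2S(ray(c,ce[i],45))
            if -110<X[0]<0 and abs(X[1])<90: print(name,s[i].tolist(),ce[i].round(1),X.round(1))
    return c
E
python3 -c "
from bar import *
go((-55,4,24))
bar('wrist','pics/w6.png');bar('side','pics/s6.png');bar('top','pics/t6.png')"
```

```text
go (-55, 4, 24) t [-0.2  0.  24.3] w(6deg) [ 0.01 -0.02  0.02] | now stand [-30.7   4.   23.8] F [-2.2  3.9 -1. ] w 85.5 t 10.55
wrist [195, 377, 107, 31, 2604] [247.9 394.7] [-48.1  32.   45. ]
wrist [360, 377, 85, 32, 2231] [397.7 394.3] [-47.7 -25.1  45. ]
side [291, 271, 54, 6, 139] [317.9 273.5] [-46.4  -2.3  45. ]
```

The crossbar sits 17.2 mm ahead of the tool, so the tool target is x≈-60.6.

Call:
{"op": "jog_arm", "data": {
  "motion": [
    {"grip": 0,"tx": 0,"ty": 0,"tz": 8,"wx": 0,"wy": 0,"wz": 0},
    {"grip": 0,"tx": 0,"ty": 0,"tz": 16,"wx": 0,"wy": 0,"wz": 0},
    {"grip": 0,"tx": 0,"ty": 0,"tz": 24,"wx": 0,"wy": 0,"wz": 0},
    {"grip": 0,"tx": 0,"ty": 0,"tz": 29,"wx": 0,"wy": 0,"wz": 0},
    {"grip": 0,"tx": 0,"ty": 0,"tz": 30,"wx": 0,"wy": 0,"wz": 0}
  ]
}}

```text
time_s: 11.2
tcp_pos: [545.2, -85.6, 23.8]
eef_rot: [-0.476, -0.522, -0.478, 0.522]
contact_force: [-2.0, 4.4, 1.4]
gripper_width: 85.6
```

```bash
python3 -c "
from bar import *
go((-60.6,4,24))
c=bar('wrist','pics/w7.png');print([proj(c,S2W((-78.2,-84.5,z))).round(1).tolist() for z in(14,68)])
bar('side','pics/s7.png');bar('top','pics/t7.png')
s=cv2.resize(cv2.imread('pics/s7.png')[190:320,250:400],None,fx=2.6,fy=2.6)
w=cv2.imread('pics/w7.png')[150:480,170:570]
cv2.imwrite('pics/c7.png',np.hstack([cv2.resize(s,(390,338)),cv2.copyMakeBorder(w,0,8,0,0,0)]))"
```

```text
go (-60.6, 4, 24) t [-0.2 -0.1 -0.6] w(6deg) [-0.   -0.01  0.02] | now stand [-61.2   3.9  23.8] F [-2.   4.4  1.4] w 85.6 t 11.2
wrist [195, 377, 106, 31, 2604] [249.  394.6] [-78.5  31.5  45. ]
wrist [360, 378, 85, 31, 2136] [397.4 394.4] [-78.3 -25.1  45. ]
[[514.4, 347.8], [594.2, 443.1]]
side [289, 280, 55, 7, 138] [316.5 283.1] [-75.5  -0.6  45. ]
```

View pics/c7.png

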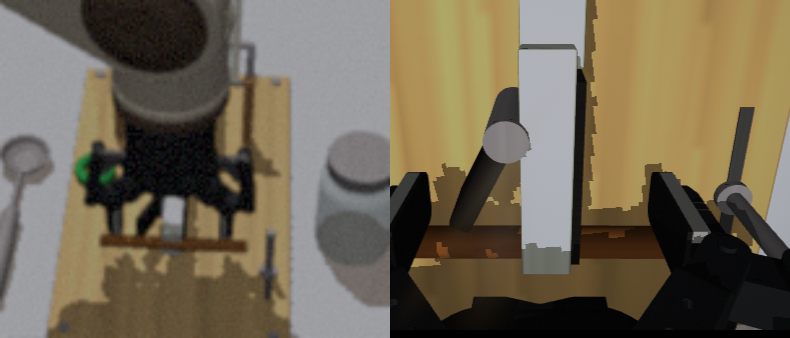

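The side and wrist views show the crossbar beside the peg, held by the open fingers, with the lever still open. Now a numeric check of the alignment, using the foot disc in this view and the crossbar in the earlier close view.

Run:
```python
from bar import *
c=snap('wrist'); T=np.array(snapshot('wrist')['T_tool_cam'])
im=c['img']; hsv=cv2.cvtColor(im,cv2.COLOR_BGR2HSV)
# foot disc: low saturation bright, near predicted
r=(325,365,495,535); sub=hsv[r[0]:r[1],r[2]:r[3]]
m=((sub[...,1]<60)&(sub[...,2]>85)).astype(np.uint8)
k,l,s,ce=cv2.connectedComponentsWithStats(m); print(s[1:].tolist(),ce[1:].round(1).tolist())
for row in m[::2]: print(''.join('#' if x else '.' for x in row))
# crossbar edges rows per column
mm=cv2.inRange(hsv,(3,130,40),(14,255,255))
for x in (220,250,280,370,400,430):
    y=np.nonzero(mm[360:420,x])[0]+360; print(x,y.min(),y.max(),W2S(ray(c,(x,(y.min()+y.max())/2),45)).round(2))
# w5
im5=cv2.imread('pics/w5.png'); W=np.eye(4); q=[-.477,-.522,-.478,.522]
W[:3,:3]=Ro.from_quat([q[1],q[2],q[3],q[0]]).as_matrix(); W[:3,3]=S2W((10.7,4.2,63.9))
M=np.linalg.inv(W@T); c5=dict(K=c['K'],R=M[:3,:3],t=M[:3,3])
m5=cv2.inRange(cv2.cvtColor(im5,cv2.COLOR_BGR2HSV),(3,130,40),(14,255,255))
for x in (225,245,290,380,410):
    y=np.nonzero(m5[325:380,x])[0]+325; print('w5',x,y.min(),y.max(),W2S(ray(c5,(x,(y.min()+y.max())/2),45)).round(2))
```

```text
[[2, 11, 35, 19, 343]] [[20.3, 18.8]]
........................................
........................................
........................................
........................................
........................................
........................................
...............###############..........
...........######################.......
........###########################.....
......##############################....
....###########...........###########...
...##########...............#########...
..##########.................########...
..#########....................######...
.................................###....
........................................
........................................
........................................
........................................
........................................
220 382 407 [-77.89  42.57  45.  ]
250 381 407 [-77.64  31.1   45.  ]
280 386 407 [-78.78  19.68  45.  ]
370 378 408 [-77.08 -14.67  45.  ]
400 378 408 [-77.05 -26.09  45.  ]
430 386 408 [-78.89 -37.67  45.  ]
w5 225 340 362 [-14.33  50.99  45.  ]
w5 245 340 362 [-14.31  41.23  45.  ]
w5 290 340 363 [-14.56  19.3   45.  ]
w5 380 340 363 [-14.48 -24.56  45.  ]
w5 410 340 363 [-14.46 -39.18  45.  ]
```

Run:
```python
from h import *
import pickle
from scipy.optimize import least_squares
c=snap('wrist'); im=c['img']; c4=pickle.load(open('w4.pkl','rb'))
o=lambda c:W2S(-c['R'].T@c['t']).round(0); print('cams',o(c4),o(c))
a=np.linspace(0,2*np.pi,200)
def ext(c,x,y,z):
    P=np.array([proj(c,S2W((x+8*np.cos(t),y+8*np.sin(t),z))) for t in a]); return P[:,0].min(),P[:,0].max(),P[:,1].min()
for z in (14,15,16):
    f=lambda p:np.array(ext(c,p[0],p[1],z))-[496.5,531.5,335.7]
    r=least_squares(f,(-78,-84)); g=lambda p:np.array(ext(c4,p[0],p[1],z))-[411.3,430.3,200.6]
    r4=least_squares(g,(-78,-84)); print(z,'w7 foot',r.x.round(2),r.fun.round(1),'w4 foot',r4.x.round(2),r4.fun.round(1))
# crossbar silhouette: intensity profile and expected edges
h=cv2.cvtColor(im,cv2.COLOR_BGR2HSV)
for x in (230,375,405): print(x,[tuple(int(k) for k in h[y,x]) for y in list(range(374,388))+list(range(404,412))])
for xb in (-76.5,-77.5,-78.5):
    P=np.array([proj(c,S2W((xb+6*np.cos(t),-20,45+6*np.sin(t))))[1] for t in a]); print(xb,P.min().round(1),P.max().round(1))
```

```text
cams [  2.   4. 342.] [ 23.   4. 165.]
14 w7 foot [-79.02 -84.6 ] [-0.2  0.2  0. ] w4 foot [-78.47 -83.71] [ 0.3 -0.3 -0. ]
15 w7 foot [-78.4  -84.03] [-0.3  0.3  0. ] w4 foot [-78.25 -83.45] [ 0.3 -0.3 -0. ]
16 w7 foot [-77.78 -83.45] [-0.4  0.4  0. ] w4 foot [-78.03 -83.18] [ 0.3 -0.3 -0. ]
230 [(17, 89, 20), (13, 100, 23), (14, 162, 30), (15, 175, 35), (13, 168, 38), (14, 166, 40), (15, 174, 41), (14, 172, 43), (14, 166, 46), (13, 167, 49), (13, 175, 51), (13, 167, 52), (14, 179, 54), (13, 173, 56), (14, 181, 62), (14, 182, 59), (13, 177, 59), (13, 184, 75), (16, 151, 64), (18, 139, 88), (19, 136, 88), (18, 138, 89)]
375 [(18, 137, 91), (18, 143, 73), (13, 196, 30), (12, 205, 36), (12, 195, 47), (13, 196, 56), (11, 193, 62), (13, 200, 69), (13, 199, 77), (12, 198, 85), (13, 199, 91), (13, 195, 93), (12, 197, 44), (12, 197, 44), (12, 199, 64), (13, 191, 64), (13, 202, 62), (12, 196, 61), (14, 180, 61), (18, 136, 86), (19, 139, 86), (18, 138, 87)]
405 [(18, 137, 95), (17, 143, 75), (14, 193, 29), (12, 198, 36), (14, 203, 44), (13, 195, 55), (13, 205, 61), (13, 201, 66), (14, 201, 33), (12, 210, 34), (13, 198, 36), (13, 203, 39), (12, 194, 42), (12, 197, 44), (12, 200, 65), (13, 199, 64), (13, 198, 63), (13, 197, 62), (14, 180, 65), (18, 138, 94), (18, 138, 94), (18, 136, 94)]
-76.5 375.5 409.3
-77.5 377.7 411.4
-78.5 379.8 413.6
```

Run:
```python
from h import *
import pickle
from scipy.optimize import brentq
c7=snap('wrist'); T=np.array(snapshot('wrist')['T_tool_cam']); c4=pickle.load(open('w4.pkl','rb')); c1=pickle.load(open('w1.pkl','rb'))
W=np.eye(4); q=[-.477,-.522,-.478,.522]; W[:3,:3]=Ro.from_quat([q[1],q[2],q[3],q[0]]).as_matrix(); W[:3,3]=S2W((10.7,4.2,63.9))
M=np.linalg.inv(W@T); c5=dict(K=c7['K'],R=M[:3,:3],t=M[:3,3],img=cv2.imread('pics/w5.png'))
a=np.linspace(0,2*np.pi,300)
for nm,c,cols,(r0,r1) in(('w4',c4,range(245,408,12),(118,156)),('w5',c5,range(220,425,15),(328,376)),('w7',c7,range(225,430,15),(366,420))):
    h=cv2.cvtColor(c['img'],cv2.COLOR_BGR2HSV)[r0:r1].astype(int); m=(h[...,0]<16)&(h[...,1]>155)
    ps=[];out=[]
    for x in cols:
        y=np.nonzero(m[:,x])[0]
        if len(y)<8: continue
        lo,hi=y.min()+r0-.5,y.max()+r0+.5
        yy=W2S(ray(c,(x,(lo+hi)/2),45))[1]
        def E(xb): return np.array([proj(c,S2W((xb+6*np.cos(t),yy,45+6*np.sin(t))))[1] for t in a])
        g=W2S(ray(c,(x,(lo+hi)/2),45))[0]
        xb=brentq(lambda xb:E(xb).min()+E(xb).max()-lo-hi,g-10,g+10); ps.append((yy,xb,hi-lo,np.ptp(E(xb))))
    p=np.array(ps); w=abs(p[:,1]-np.median(p[:,1]))<.8; f=np.polyfit(p[w,0],p[w,1],1)
    print(nm,'n',w.sum(),'x at y0',f[1].round(2),'at y-84',np.polyval(f,-84).round(2),'height obs/exp',p[w,2].mean().round(1),p[w,3].mean().round(1))
# peg top in w4: ellipse extents of 8mm disc centre
for z in (67,68): print('pegtop',z,W2S(ray(c4,(438.7,226),z)).round(2))
```

```text
w4 n 12 x at y0 -14.77 at y-84 -15.03 height obs/exp 16.1 16.7
w5 n 9 x at y0 -14.15 at y-84 -14.16 height obs/exp 24.4 25.5
w7 n 6 x at y0 -76.46 at y-84 -75.86 height obs/exp 31.8 33.8
pegtop 67 [-78.12 -83.9   67.  ]
pegtop 68 [-77.83 -83.58  68.  ]
```

The three views put the crossbar 1.0–1.8 mm short of the peg. I'll advance 1.3 mm.

Call:
{"op": "jog_arm", "data": {
  "motion": [
    {"grip": 0,"tx": 0,"ty": 0,"tz": 0.6,"wx": 0,"wy": 0,"wz": 0},
    {"grip": 0,"tx": 0,"ty": 0,"tz": 1.4,"wx": 0,"wy": 0,"wz": 0},
    {"grip": 0,"tx": 0,"ty": 0,"tz": 1.4,"wx": 0,"wy": 0,"wz": 0},
    {"grip": 0,"tx": 0,"ty": 0,"tz": 1.4,"wx": 0,"wy": 0,"wz": 0},
    {"grip": 0,"tx": 0,"ty": 0,"tz": 1.4,"wx": 0,"wy": 0,"wz": 0}
  ]
}}

```text
time_s: 12.1
tcp_pos: [545.2, -86.3, 23.8]
eef_rot: [-0.476, -0.522, -0.478, 0.522]
contact_force: [-2.0, 3.4, 0.3]
gripper_width: 85.5
```

```bash
cat > m7.py <<'E'
from h import *
from scipy.optimize import brentq,least_squares
def meas(save=None):
    c=snap('wrist'); a=np.linspace(0,2*np.pi,200)
    if save: cv2.imwrite(save,c['img'])
    h=cv2.cvtColor(c['img'],cv2.COLOR_BGR2HSV).astype(int)
    m=(h[...,0]<16)&(h[...,1]>155); xs=[]
    for x in range(215,470,5):
        y=np.nonzero(m[366:420,x])[0]
        if len(y)<28: continue
        lo,hi=y.min()+365.5,y.max()+366.5; p=W2S(ray(c,(x,(lo+hi)/2),45))
        E=lambda xb:np.array([proj(c,S2W((xb+6*np.cos(t),p[1],45+6*np.sin(t))))[1] for t in a])
        xs.append(brentq(lambda xb:E(xb).min()+E(xb).max()-lo-hi,p[0]-10,p[0]+10))
    s=h[315:362,490:540]; k,l,st_,ce=cv2.connectedComponentsWithStats(((s[...,1]<60)&(s[...,2]>85)).astype(np.uint8))
    i=1+np.argmax(st_[1:,4]); b=st_[i]; ob=[b[0]+489.5,b[0]+b[2]+489.5,b[1]+314.5]
    def f(p):
        P=np.array([proj(c,S2W((p[0]+8*np.cos(t),p[1]+8*np.sin(t),15.3))) for t in a]); return [P[:,0].min()-ob[0],P[:,0].max()-ob[1],P[:,1].min()-ob[2]]
    r=least_squares(f,(-78,-84)); print('bar',np.round(np.median(xs),2),len(xs),'foot',r.x.round(2),r.fun.round(1))
E
python3 -c "
from m7 import *
go((-62,4,24)); meas()"
```

```text
go (-62, 4, 24) t [-0.2 -0.1  0.1] w(6deg) [ 0.   -0.01  0.02] | now stand [-61.9   3.9  23.8] F [-2.   3.4  0.3] w 85.5 t 12.1
bar -77.71 18 foot [-78.48 -83.9 ] [ 0.1 -0.1 -0. ]
```

Call:
{"op": "jog_arm", "data": {
  "motion": [
    {"grip": 0,"tx": 0,"ty": 0,"tz": 0.6,"wx": 0,"wy": 0,"wz": 0},
    {"grip": 0.1,"tx": 0,"ty": 0,"tz": 0.7,"wx": 0,"wy": 0,"wz": 0},
    {"grip": 0.2,"tx": 0,"ty": 0,"tz": 0.7,"wx": 0,"wy": 0,"wz": 0},
    {"grip": 0.3,"tx": 0,"ty": 0,"tz": 0.7,"wx": 0,"wy": 0,"wz": 0},
    {"grip": 0.4,"tx": 0,"ty": 0,"tz": 0.7,"wx": 0,"wy": 0,"wz": 0}
  ],
  "force": 60
}}

```text
time_s: 12.65
tcp_pos: [544.8, -87.0, 23.8]
eef_rot: [-0.476, -0.522, -0.478, 0.522]
contact_force: [-3.4, 3.0, 3.2]
gripper_width: 51.3
```

```bash
python3 -c "
from m7 import *
go((-62.5,4,24)); meas()"
```

```text
go (-62.5, 4, 24) t [-0.2  0.2 -0.1] w(6deg) [ 0.   -0.01  0.03] | now stand [-62.6   4.2  23.8] F [-3.4  3.   3.2] w 51.3 t 12.65
bar -78.44 5 foot [-78.14 -83.84] [ 0.1 -0.1 -0. ]
```

Call:
{"op": "jog_arm", "data": {
  "motion": [
    {"grip": 0.5,"tx": 0,"ty": 0.2,"tz": 0,"wx": 0,"wy": 0,"wz": 0},
    {"grip": 0.6,"tx": 0,"ty": 0.2,"tz": 0,"wx": 0,"wy": 0,"wz": 0},
    {"grip": 0.7,"tx": 0,"ty": 0.2,"tz": 0,"wx": 0,"wy": 0,"wz": 0},
    {"grip": 0.8,"tx": 0,"ty": 0.2,"tz": 0,"wx": 0,"wy": 0,"wz": 0},
    {"grip": 0.9,"tx": 0,"ty": 0.2,"tz": 0,"wx": 0,"wy": 0,"wz": 0}
  ],
  "force": 60
}}

```text
time_s: 13.2
tcp_pos: [545.5, -87.1, 24.0]
eef_rot: [-0.476, -0.522, -0.478, 0.522]
contact_force: [4.5, 2.4, 2.3]
gripper_width: 26.0
```

Call:
{"op": "jog_arm", "data": {
  "motion": [
    {"grip": 0.9,"tx": 0,"ty": 0,"tz": 0,"wx": 0,"wy": 0,"wz": 0},
    {"grip": 0.9,"tx": 0,"ty": 0,"tz": 0,"wx": 0,"wy": 0,"wz": 0},
    {"grip": 0.9,"tx": 0,"ty": 0,"tz": 0,"wx": 0,"wy": 0,"wz": 0},
    {"grip": 0.9,"tx": 0,"ty": 0,"tz": 0,"wx": 0,"wy": 0,"wz": 0},
    {"grip": 0.9,"tx": 0,"ty": 0,"tz": 0,"wx": 0,"wy": 0,"wz": 0}
  ],
  "force": 60
}}

```text
time_s: 13.7
tcp_pos: [545.5, -87.1, 24.0]
eef_rot: [-0.477, -0.522, -0.478, 0.522]
contact_force: [2.6, 3.6, 1.0]
gripper_width: 25.6
```

```bash
python3 -c "
from m7 import *
go((-62.5,4,24)); meas('pics/w8.png')
s=snap('side')['img'];cv2.imwrite('pics/s8.png',s)
a=cv2.resize(s[130:330,250:400],(360,480));cv2.imwrite('pics/c8.png',np.hstack([a,cv2.imread('pics/w8.png')[:,150:580]]))"
```

```text
go (-62.5, 4, 24) t [ 0.  -0.5 -0.2] w(6deg) [ 0.01 -0.01  0.02] | now stand [-62.7   3.5  24. ] F [2.6 3.6 1. ] w 25.6 t 13.7
bar nan 0 foot [-78.38 -83.86] [ 0.1 -0.1 -0. ]
  return _methods._mean(a, axis=axis, dtype=dtype,
  ret = ret.dtype.type(ret / rcount)
```

View pics/c8.png

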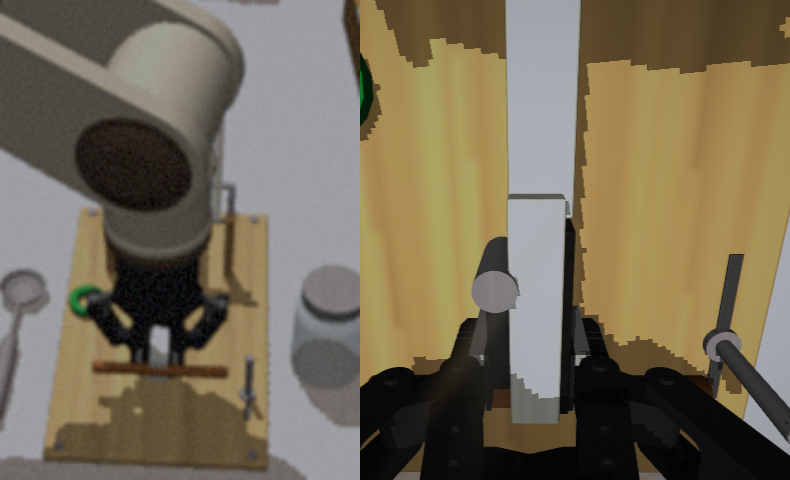

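The last picture shows the leg and shut lever gripped together, with the crossbar level with the peg (foot at (722,345) in the crop). The width is steady at 25.6. I'll hand it in.

```bash
python3 -c "
from h import *
st(); print(job_done())
"
```

```text
{'time_s': 13.8, 'qpos': [-0.298, 0.265, 1.743, 0.001, 1.136, -0.21], 'tcp_pos': [545.539, -87.075, 24.008], 'eef_rot': [-0.477, -0.522, -0.478, 0.522], 'contact_force': [2.476, 3.049, 1.684], 'gripper_width': 26.165}
the job is handed in; nothing more can be done
None
```

I swung the guard up by its tab and laid it back on its stop. I then drew the leg out to the peg and squeezed the lever shut, and handed the job in at 13.8 s with both still gripped (60 N set).

**Guard:** Laid against its stop at creep speed, with about 19 N on the tool at contact. I eased that off before letting go. The next wrist view showed it resting back on the bar. I did not measure its angle again after that.

**Crossbar at the peg:** The last direct reading, with the fingers half closed, put the crossbar at x -78.4 mm and the peg foot between -78.1 and -78.4. Earlier views put the needed draw at about 63.2 mm, and the tool position gives 63.2–63.8, so they agree to within about 0.6 mm. Once the fingers were shut the crossbar mask found nothing. The final check there was the unchanged tool position and the last picture.

**Lever and grip:** The lever lies flat along the leg in the last picture. The opening reads 25.6–26.2 mm against the nominal 28 mm. I put that down to the rubber cheek giving way and a slightly low reading (the 20 mm tab read 19.2–19.7), but I did not confirm it.

**Other objects:** I saw no sign of contact with any of them in the pictures, though I did not measure their positions again.

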